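# Dial a preset on a thumbwheel unit and load it

### The arm

A 6-joint arm with a two-finger parallel gripper is mounted at the origin on a cart in front of the work surface, level with it; the furniture and walls round the work are solid. World frame = base frame: x ahead of the robot, y to its left, z up, the work surface at z = 0. Lengths are in m, angles in rad, forces in N, time in s.
With the tool pointing down it reaches from about 0.25 to 0.725 m from the base axis. Payload 4 kg.
Tool frame: the origin (TCP) lies midway between the tips of the shut fingers; the grasp point (between the pads) lies 19 mm behind it (bot.grip_point_offset is the distance from the TCP to the grasp point, in m); z points along the fingers, y is the line along which they close (so a half turn about z gives the same grasp; the last joint's range is limited). The gripper opens to 85 mm and grips with 20 to 120 N. Pads are 22 mm wide; open, the fingers measure 114 mm over their backs; the gripper's body (76 mm by 85 mm) begins 54 mm behind the grasp point. The pads swing forward as they close: fully open they stand 13 mm farther back than shut.
Start: joints at [-1.257, 0.241, 0.005, 1.335, 0, 1.571], TCP at [0.154, -0.476, 0.231] pointing down, gripper open.
Joint ranges: [-2.72, 2.72], [-1.05, 1.87], [-1.09, 1.28], [-1.99, 2.15], [-1.42, 1.44], [-3.14, 3.14]. Speed limits (rad/s): [2.79, 2.79, 3.14, 3.14, 3.14, 3.14].

### API

Orientations are given as a unit quaternion [x, y, z, w].
In Python, from workcell import bot gives the robot as it stands.
- The arm moves only by the tool step_arm, never from a script. Its argument "targets" is text: rows parted by semicolons, each of 7 numbers parted by spaces: the opening, from -1 (shut) to 1 (fully open), so that 0 is half open, then the shift along the world's x, y, z normalised to -1 to 1, where 1 is 0.5 m, then the turn, a rotation vector about the world's x, y, z normalised to -1 to 1, where 1 is pi/4 rad. In form: gripper x y z wx wy wz; .... A call has 1 to 10 rows; each row is the pose to reach, as a shift and turn from the pose commanded when the call began; what a row does not reach only later rows make up. A row lasts 1/12 s, in which the tool goes at most 41.7 mm and 7.16 degrees, less where a joint would pass 70% of its speed; a pose out of reach is approached as far as the arm can. A call with a number of a shift or a turn outside -1 to 1 is refused whole. A call with a gripper value outside its range is refused whole. The fingers move at their own pace and stop on an object; the grip force is fixed at half the most. Time passes only in rows, so rows that repeat a pose let the fingers close. It gives the time, the measured TCP pose, the force, the opening and the grip force at its end, in the units of the state.
- bot.get_obs(): the state, without advancing time (a new reading comes with each control period).
- bot.camera(name): name is "scene" or "top"; returns the picture (400x640x3 uint8, red, green, blue); there is no depth.
- bot.camera_info(name): a dict with "vertical_fov" (degrees; the focal length in pixels is half the picture's height over the tangent of half this angle, whatever the lens; pixels are square), "cx", "cy" (the principal point, pixels), "pose" (4x4, takes a point from camera to world coordinates). Camera axes: x right, y up, looking along -z (the intrinsics and any distortion apply to the point x, -y, -z); pixel columns grow to the right and rows downward; lengths in m; the calibration is good to about 2 mm. A picture is of the moment at which its call begins. camera_info takes no time and is no camera call.
- bot.job_done(): hands the job in; it is judged then, once.
The state is a dict: "clock": time; "joint_pos": joint angles; "joint_vel": joint speeds; "tau": joint torques, N m; "eef_pos": TCP position; "tool_rot": TCP orientation; "ft_force": force on the tool from outside, world axes, zero at the start; "ft_torque": the same for the moment, N m; "grip_width": finger opening in m; "grasp_force": force on a finger pad.
Only numpy, scipy, OpenCV 4.12 (cv2) and the standard library are available. Lean on these libraries where they do the work, as an engineer would, in place of code of your own. Each camera call takes 0.05 s, during which the arm holds its last target. There are 200 camera calls.

### The job

Dial the preset 3-1 on the two-wheel thumbwheel unit that is screwed to the bench: roll the left wheel (seen from the robot) until its pale index bar clicks in at number 3 and the right wheel until it clicks in at number 1; the numbers run from 0 at the robot's side to 4 at the far side. Only when both are right, press the round load key beside them fully down and let it come up again. Work gently, never putting more than 20 N on the unit, and leave the loose parts round it where they lie.

Things in the scene. Friction and masses are not known exactly. Their poses are not given: they have to be found in the camera images.
- bank: thumbwheel unit: grey box fixed to the bench, 116 (x) by 186 (y), 66 high, on a dark flange 150x210; origin under its centre; x points away from the robot, y left. Two black wheels, 76 in diameter, 24 wide, on level axles along y, stand out of slots in its flat top. Beside each slot, on its right, five steel bars mark the numbers: 0 shortest, nearest the robot, 4 longest. It bears 20 N
- slot_left (a point): centre of the left wheel's slot on the box's flat top (66 above the bench), straight below the wheel's top. The wheel's top stands 13 to 19 above this point; how far differs each time and per wheel and is not measured: find it by touch. The sprung axle gives 1 mm per 6 N, 6 at most
- slot_right (a point): the same for the right wheel, 58 right of the left one (top 13 to 19 above, found by touch). To roll a wheel: shut fingers on top of the rim, press with 8 to 14 N (rim friction about 0.5; a click takes about 3 N along the rim; a light touch slips), draw along the unit's x in strokes of up to 25, lift, repeat. The rim is plain, with nothing to push on
- wheel_left (a joint): angle of the left wheel, rad: 0.40 x number. 0: its index (pale bar across the rim) 46 degrees to the robot's side of the top; 0.8: index straight up (number 2); 1.6: 46 degrees beyond. Grows as the top of the rim rolls away from the robot; 15 of rim travel a number; stops just past 0 and 4. A spring detent centres it at each number, within 0.03. Wanted: 3 (1.2)
- wheel_right (a joint): angle of the right wheel, rad, read as the left one's: 0.40 x number, growing as the top of the rim rolls away from the robot (so it falls as the rim is drawn towards the robot). Wanted: 1 (0.4)
- load_key_top (a point): centre of the top face of the load key, a round pale spring button 26 across in a dark collar on a rubber mount on the unit's top, 56 right of the right wheel; pressed straight down
- load_key (a joint): travel of the load key in m: 0 up, 0.006 fully down in its collar; takes about 5 N to push fully down, so stop at 8 to 12 N; beyond that its rubber mount gives 1 mm per 4 N (6 mm at most, then hard); springs up again
- bolt_c (a point): large hexagon bolt, 87 long, lying flat; point at its centre; a bystander, to be left alone
- nut_c (a point): loose hexagon nut, 35 across corners and 16 high, lying flat; point at its centre; a bystander, to be left alone
- race_c (a point): bearing ring, 70 across and 30 high, lying flat; point at its centre; a bystander, to be left alone
- casting_c (a point): small dark flanged casting, 46x48 and 56 high, upright; point at its centre; a bystander, to be left alone
- oiler_c (a point): small oiler bottle, 97 long and 33 thick, lying; point at its centre; a bystander, to be left alone
- knob_c (a point): pale ball knob, 33 across and 39 high, standing; point at its centre; a bystander, to be left alone

How it is judged:
On the way, in this order (a step that is already met when the one before it is completed fails the run):
1. the left wheel at 3 and the right wheel at 1 (value of joint wheel_left between 1.08 and 1.32 rad and value of joint wheel_right between 0.28 and 0.52 rad), for 0.3 s.
2. the load key fully down with the code still set (all of step 1 and value of joint load_key above 0.005 m), for 0.05 s.
At the end, for the whole second after the job is handed in: left wheel at number 3 (1.2 rad) and right wheel at number 1 (0.4 rad), each within 0.12 rad; the load key up again (less than 1.5 mm down) (all of step 1 and value of joint load_key below 0.0015 m); the robot touches nothing.
It fails at once if the robot puts more than 20 N on the unit (contact force between any of the arm, the fingers and bank above 20 N).
It fails at once if the load key is pressed (over 4 mm) while a wheel is not at its number (off by over 0.15 rad) (value of joint load_key above 0.004 m and not (value of joint wheel_left between 1.05 and 1.35 rad and value of joint wheel_right between 0.25 and 0.55 rad)).
It fails at once if a loose part beside the unit is shifted by more than 20 mm (distance of any of bolt_c, nut_c, race_c, casting_c, oiler_c, knob_c from where it was at the start of the episode above 0.02 m).
It also fails if it takes over 61 s, if anything falls off the work surface, if the arm or the gripper's body presses on something with over 40 N, if the wrist force passes 120 N, or if a joint passes its speed limit or range.

## Working session

There is one attempt and no reset: what is moved stays moved. The work goes in short steps, Python scripts to look and compute and a tool call to move; the robot and the scene stay as the last step left them, time stands still between calls to the robot, and variables do not carry over. Pictures are saved under pics/ and viewed, at most 10 in all, crops included, and the job is handed in when it is done.

Besides the shell and the picture viewer there is one more tool, called after "Call:" as name(argument=value, ...), one argument or row to a line, values as JSON. step_arm: Moves the arm, as the interface text tells. Scaled input: -1 to 1 covers 0.5 m each way for a shift and pi/4 rad each way for a turn. Its arguments: {"type":"object","properties":{"targets":{"type":"string"}},"required":["targets"]}

```bash
mkdir -p pics; python3 - <<'E'
from workcell import bot
import cv2
for n in ("scene","top"):
    im=bot.camera(n); cv2.imwrite(f"pics/{n}0.png",im[:,:,::-1])
    print(n,bot.camera_info(n))
o=bot.get_obs();print(o)
E
ls
```

```text
scene {'vertical_fov': 47.76070005771724, 'cx': 325.1545307146111, 'cy': 201.8678774993604, 'pose': array([[ 0.89239758,  0.35793823, -0.27478496,  0.27342728],
       [-0.45123617,  0.71260682, -0.53719404, -0.46701167],
       [ 0.00353136,  0.60338357,  0.79744328,  0.74222886],
       [ 0.        ,  0.        ,  0.        ,  1.        ]])}
top {'vertical_fov': 43.127017553784285, 'cx': 326.3358846620248, 'cy': 194.33561658189652, 'pose': array([[-0.00651581,  0.98808731, -0.15375632,  0.37308154],
       [-0.99989093, -0.0043998 ,  0.01409841, -0.00313478],
       [ 0.01325396,  0.15383141,  0.98800821,  1.07953728],
       [ 0.        ,  0.        ,  0.        ,  1.        ]])}
{'clock': 0.1, 'joint_pos': array([-1.25701964e+00,  2.41331731e-01,  3.81103258e-03,  1.33518310e+00,
       -1.25676962e-05,  1.57080234e+00]), 'joint_vel': array([-0.00111487, -0.00387761,  0.00162673, -0.00090337, -0.0010934 ,
       -0.0007583 ]), 'tau': array([-7.26662875e-04, -3.73137331e+01,  2.53010505e+01,  1.08808035e-02,
        1.00565478e-05, -1.13162152e-06]), 'eef_pos': array([ 0.15414321, -0.47503466,  0.23048663]), 'tool_rot': array([ 9.87718267e-01,  1.56242490e-01, -1.55226481e-04, -9.41040156e-04]), 'ft_force': array([-0.01211782, -0.25856971, -0.14679225]), 'ft_torque': array([ 0.03152273,  0.03060964, -0.00813203]), 'grasp_force': 0.0, 'grip_width': 0.08529938389291573}
pics
```

View pics/scene0.png

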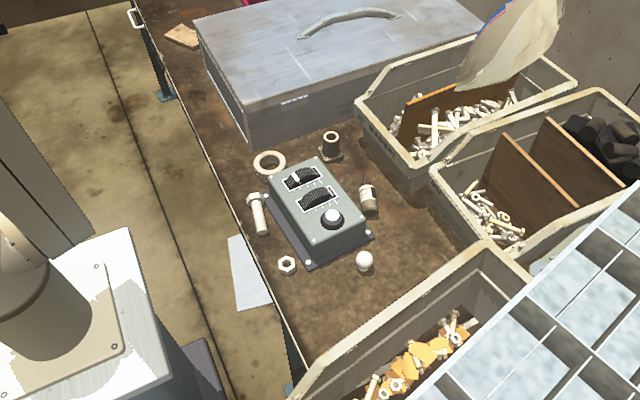

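View pics/top0.png

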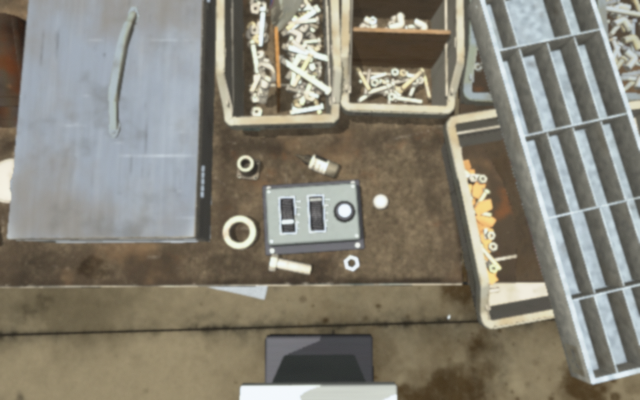

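The scene picture shows the unit at about (318,210), and the top picture shows it at (313,215). The wheels are at (287,212) and (317,212) and the key is at (344,211), all in the top view. I'll enlarge both.

```bash
python3 - <<'E'
import cv2,numpy as np
a=cv2.imread("pics/top0.png")[175:260,255:375]; b=cv2.imread("pics/scene0.png")[150:275,250:385]
cv2.imwrite("pics/topc.png",cv2.resize(a,None,fx=6,fy=6,interpolation=cv2.INTER_CUBIC))
cv2.imwrite("pics/scenec.png",cv2.resize(b,None,fx=4.5,fy=4.5,interpolation=cv2.INTER_CUBIC))
E
```

```text
(no output)
```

View pics/topc.png

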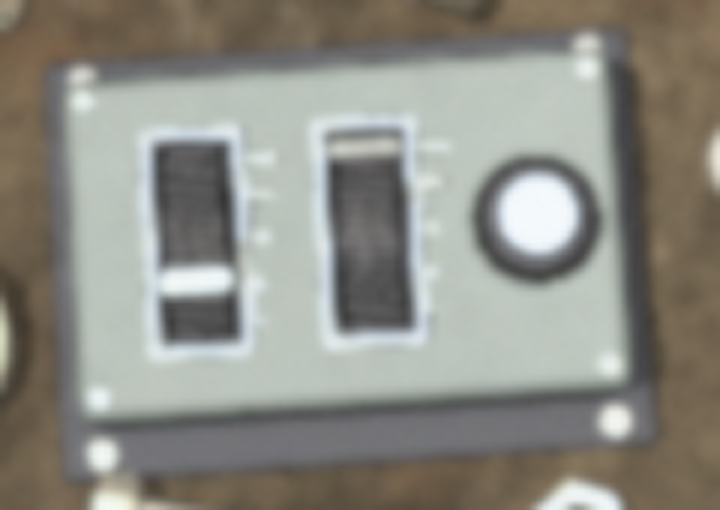

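View pics/scenec.png

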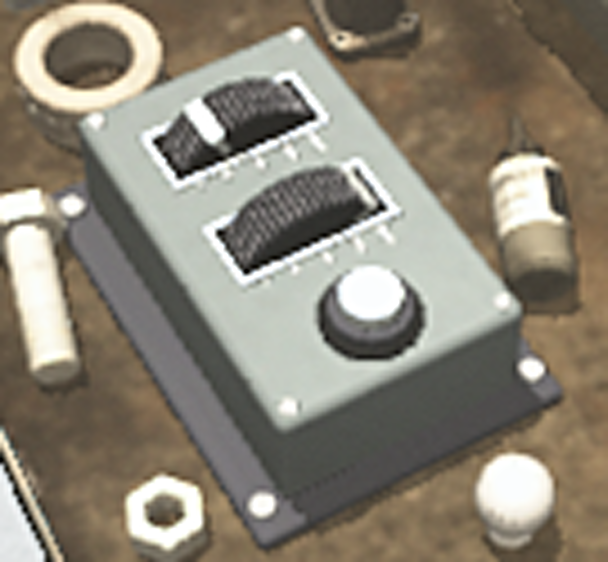

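In the top crop the left index bar (195,280) sits at bar 1, so the left wheel needs +2. The right index (362,148) sits at bar 4, so the right wheel needs -3. The slot frames and key are clear in both views, so I'll locate them next.

```bash
cat > h.py <<'E'
import numpy as np
from workcell import bot
def ray(n,u,v,z):
    c=bot.camera_info(n);f=200/np.tan(np.radians(c["vertical_fov"]/2));P=c["pose"]
    d=P[:3,:3]@np.array([(u-c["cx"])/f,-(v-c["cy"])/f,-1]);o=P[:3,3]
    return (o+d*(z-o[2])/d[2])[:2]
def top(x,y,z): return ray("top",(x+.5)/6-.5+255,(y+.5)/6-.5+175,z)
def scn(x,y,z): return ray("scene",(x+.5)/4.5-.5+250,(y+.5)/4.5-.5+150,z)
E
python3 - <<'E'
from h import *
np.set_printoptions(precision=4,suppress=True)
T=dict(box=[(68,88),(608,52),(630,382),(88,415)],L=[(140,132),(238,122),(250,350),(152,357)],R=[(312,122),(410,115),(425,340),(325,348)])
S=dict(box=[(300,28),(522,306),(287,434),(80,122)],L=[(297,70),(328,112),(178,187),(143,133)],R=[(362,160),(402,212),(245,285),(206,228)])
for n,f,D in(("top",top,T),("scene",scn,S)):
    for k,v in D.items():
        p=np.array([f(*q,.066) for q in v]);m=p.mean(0)
        a=p[0]+p[1]-p[2]-p[3]; print(n,k,m,"yaw",np.degrees(np.arctan2(a[1],a[0])),"len",np.linalg.norm(a)/2,"wid",np.linalg.norm(p[0]+p[3]-p[1]-p[2])/2)
    for z in(.07,.08,.09):print("key",z,f(*( (538,213) if n=="top" else (372,292)),z))
E
```

```text
top box [0.4921 0.01  ] yaw 3.492500396577916 len 0.1112063256478341 wid 0.18193027839177472
top L [0.4901 0.0617] yaw 3.319104293252388 len 0.07655918910957964 wid 0.032934134134245736
top R [0.4928 0.0037] yaw 3.338094364195693 len 0.07635000459683802 wid 0.03332972296828318
key 0.07 [ 0.498  -0.0533]
key 0.08 [ 0.4968 -0.0528]
key 0.09 [ 0.4955 -0.0524]
scene box [0.4943 0.0076] yaw 4.817924865792098 len 0.11139176147465527 wid 0.18111350240465995
scene L [0.4937 0.0623] yaw 4.414804800400194 len 0.07591645266565829 wid 0.031144146547932128
scene R [0.4967 0.0021] yaw 3.0228299061408546 len 0.07520769313966054 wid 0.03333698073850873
key 0.07 [ 0.5036 -0.0458]
key 0.08 [ 0.5002 -0.0521]
key 0.09 [ 0.4968 -0.0584]
```

```bash
python3 - <<'E'
from h import *
def plane(n,a,b):
    o=bot.camera_info(n)["pose"][:3,3]
    p=[np.r_[ray(n,*q,0),0]-o for q in(a,b)]
    k=np.cross(*p);k/=np.linalg.norm(k);return k,k@o
k1,d1=plane("top",(490,70),(578,385));k2,d2=plane("scene",(460,361),(620,205))
for x in(.1,.2,.3,.4,.6,.8):
    A=np.array([k1[1:],k2[1:]]);print(x,np.linalg.solve(A,[d1-k1[0]*x,d2-k2[0]*x]))
for z in (0,.1,.2): print(ray("top",452,120,z),ray("top",488,330,z),ray("top",230,125,z))
E
```

```text
0.1 [-0.47183304  0.15633533]
0.2 [-0.44960439  0.15905482]
0.3 [-0.42737574  0.16177431]
0.4 [-0.40514709  0.1644938 ]
0.6 [-0.36068979  0.16993277]
0.8 [-0.31623249  0.17537175]
[ 0.70663274 -0.2982583 ] [ 0.25386117 -0.35313846] [0.69642168 0.19244205]
[ 0.67573513 -0.27092034] [ 0.26490482 -0.32071682] [0.66646994 0.17432532]
[ 0.64483752 -0.24358238] [ 0.27594848 -0.28829518] [0.63651821 0.15620859]
```

Call:
step_arm(
  targets="-1 0.3 0.76 0.02 0 0 -0.322; -1 0.3 0.76 0.02 0 0 -0.322; -1 0.3 0.76 0.02 0 0 -0.322; -1 0.3 0.76 0.02 0 0 -0.322; -1 0.3 0.76 0.02 0 0 -0.322; -1 0.3 0.76 0.02 0 0 -0.322; -1 0.3 0.76 0.02 0 0 -0.322; -1 0.3 0.76 0.02 0 0 -0.322; -1 0.3 0.76 0.02 0 0 -0.322; -1 0.3 0.76 0.02 0 0 -0.322",
)

```text
clock: 0.93
eef_pos: [0.3043, -0.0932, 0.2413]
tool_rot: [1.0, 0.031, 0.0, -0.0]
ft_force: [1.2, -0.0, -0.4]
grip_width: -0.0001
grasp_force: 0.0
```

Call:
step_arm(
  targets="-1 0.356 0.312 -0.1 0 0 0; -1 0.356 0.312 -0.1 0 0 0; -1 0.356 0.312 -0.1 0 0 0; -1 0.356 0.312 -0.1 0 0 0; -1 0.356 0.312 -0.1 0 0 0; -1 0.356 0.312 -0.1 0 0 0; -1 0.356 0.312 -0.28 0 0 0; -1 0.356 0.312 -0.28 0 0 0; -1 0.356 0.312 -0.28 0 0 0; -1 0.356 0.312 -0.28 0 0 0",
)

```text
clock: 1.77
eef_pos: [0.4799, 0.044, 0.0969]
tool_rot: [0.999, 0.042, -0.005, -0.006]
ft_force: [-0.2, 0.1, 1.2]
grip_width: 0.0004
grasp_force: 0.0
```

```bash
python3 - <<'E'
from h import *
import cv2
a=bot.camera("top")[170:265,250:380,::-1];b=bot.camera("scene")[130:280,230:390,::-1]
cv2.imwrite("pics/c1.png",np.hstack([cv2.resize(a,(450,330),interpolation=cv2.INTER_CUBIC),cv2.resize(b,(350,330),interpolation=cv2.INTER_CUBIC)]))
o=bot.get_obs();print(o["eef_pos"],o["ft_force"],o["tool_rot"])
E
```

```text
[0.48345741 0.04397113 0.10110066] [-0.58283939 -0.44509645 -0.0229992 ] [ 9.99107511e-01  4.17219681e-02 -9.64911364e-04 -6.52133156e-03]
```

View pics/c1.png

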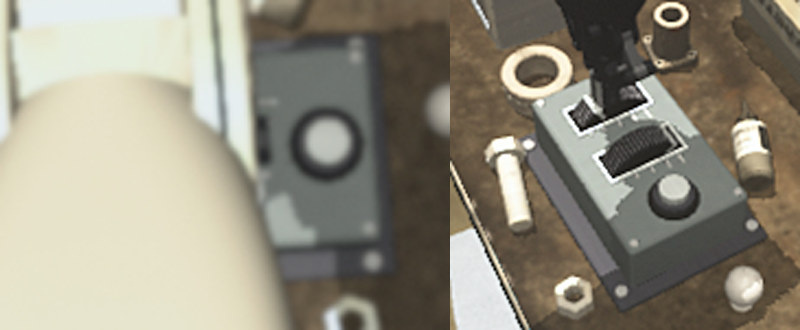

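Call:
step_arm(
  targets="-1 0 0 0 0 0 0; -1 0 0 0 0 0 0; -1 0 0 0 0 0 0",
)

```text
clock: 2.12
eef_pos: [0.485, 0.0439, 0.103]
tool_rot: [0.999, 0.042, 0.001, -0.007]
ft_force: [-0.2, 0.0, 0.1]
grip_width: 0.0002
grasp_force: 0.0
```

```bash
python3 - <<'E'
from h import *
o=bot.get_obs();print(o)
E
```

```text
{'clock': 2.1167, 'joint_pos': array([ 0.08215677,  0.31018801, -0.25420571,  1.00300509,  0.01318371,
        3.14059105]), 'joint_vel': array([ 0.00034792,  0.00272752, -0.00684971, -0.00295176, -0.00020913,
        0.00152942]), 'tau': array([ 2.05882994e-02, -3.72416675e+01,  2.20860654e+01, -1.58930436e-02,
        4.35195083e-02, -2.52924167e-05]), 'eef_pos': array([0.4849571 , 0.04394707, 0.10298457]), 'tool_rot': array([ 0.9991121 ,  0.04157743,  0.00142991, -0.00665528]), 'ft_force': array([-0.22927961,  0.00112998,  0.116518  ]), 'ft_torque': array([-0.02423684, -0.03016177, -0.01579056]), 'grasp_force': 0.0, 'grip_width': 0.00017096710492872443}
```

Joint 6 has hit its limit, so I'll lift a little and turn the tool +90° about z. That is an equivalent contact with the shut fingers.

Call:
step_arm(
  targets="-1 0 0 0.04 0 0 1; -1 0 0 0.04 0 0 1; -1 0 0 0.04 0 0 1; -1 0 0 0.04 0 0 1; -1 0 0 0.04 0 0 1; -1 0 0 0.04 0 0 1; -1 0 0 0.04 0 0 1",
)

```text
clock: 2.7
eef_pos: [0.4844, 0.0439, 0.1225]
tool_rot: [0.906, 0.423, -0.002, -0.006]
ft_force: [-0.5, -0.9, -0.2]
grip_width: 0.0
grasp_force: 0.0
```

Call:
step_arm(
  targets="-1 0 0 0 0 0 1; -1 0 0 0 0 0 1; -1 0 0 0 0 0 1; -1 0 0 0 0 0 1; -1 0 0 0 0 0 1; -1 0 0 0 0 0 1; -1 0 0 0 0 0 1; -1 0 0 0 0 0 1",
)

```text
clock: 3.37
eef_pos: [0.4843, 0.044, 0.1224]
tool_rot: [0.677, 0.736, -0.004, -0.004]
ft_force: [0.3, 0.3, 0.5]
grip_width: -0.0002
grasp_force: 0.0
```

```bash
python3 - <<'E'
from h import *
o=bot.get_obs();print(o["eef_pos"],o["ft_force"],o["tool_rot"],o["joint_pos"])
E
```

```text
[0.48432379 0.04395351 0.12240487] [0.2870603  0.31830635 0.47864566] [ 0.67690099  0.73605346 -0.00409772 -0.00368295] [ 9.05357715e-02  2.99667916e-01 -2.12199824e-01  1.06994769e+00
 -5.02642590e-05  1.57765246e+00]
```

Call:
step_arm(
  targets="-1 -0.004 0.035 0 0 0 -0.028; -1 -0.004 0.035 -0.03 0 0 -0.028; -1 -0.004 0.035 -0.06 0 0 -0.028; -1 -0.004 0.035 -0.06 0 0 -0.028; -1 -0.004 0.035 -0.06 0 0 -0.028; -1 -0.004 0.035 -0.06 0 0 -0.028",
)

```text
clock: 3.87
eef_pos: [0.4823, 0.0615, 0.0922]
tool_rot: [0.685, 0.728, -0.004, -0.004]
ft_force: [-0.1, -0.5, 0.6]
grip_width: -0.0001
grasp_force: 0.0
```

Call:
step_arm(
  targets="-1 0 0 -0.006 0 0 0; -1 0 0 -0.01 0 0 0; -1 0 0 -0.012 0 0 0; -1 0 0 -0.012 0 0 0",
)

```text
clock: 4.2
eef_pos: [0.4816, 0.0614, 0.0853]
tool_rot: [0.685, 0.728, -0.005, -0.005]
ft_force: [0.5, -0.1, 0.0]
grip_width: 0.0003
grasp_force: 0.0
```

Call:
step_arm(
  targets="-1 0 0 -0.002 0 0 0; -1 0 0 -0.003 0 0 0; -1 0 0 -0.003 0 0 0; -1 0 0 -0.003 0 0 0",
)

```text
clock: 4.53
eef_pos: [0.4816, 0.0615, 0.0838]
tool_rot: [0.685, 0.728, -0.005, -0.005]
ft_force: [-0.2, 0.1, 0.3]
grip_width: 0.0002
grasp_force: 0.1
```

Call:
step_arm(
  targets="-1 0 0 -0.002 0 0 0; -1 0 0 -0.003 0 0 0; -1 0 0 -0.003 0 0 0; -1 0 0 -0.003 0 0 0",
)

```text
clock: 4.87
eef_pos: [0.4819, 0.0615, 0.0828]
tool_rot: [0.685, 0.728, -0.005, -0.004]
ft_force: [-0.6, -0.5, 4.8]
grip_width: 0.0
grasp_force: 2.4
```

Call:
step_arm(
  targets="-1 0 0 -0.001 0 0 0; -1 0 0 -0.002 0 0 0; -1 0 0 -0.002 0 0 0; -1 0 0 -0.002 0 0 0",
)

```text
clock: 5.2
eef_pos: [0.482, 0.0616, 0.0822]
tool_rot: [0.685, 0.728, -0.004, -0.004]
ft_force: [-2.8, -0.2, 7.8]
grip_width: 0.0004
grasp_force: 4.0
```

Call:
step_arm(
  targets="-1 0 0 -0.001 0 0 0; -1 0 0 -0.001 0 0 0; -1 0.006 0 -0.001 0 0 0; -1 0.012 0.001 -0.001 0 0 0",
)

```text
clock: 5.53
eef_pos: [0.4887, 0.0621, 0.0822]
tool_rot: [0.685, 0.728, -0.004, -0.004]
ft_force: [-0.7, -1.1, 8.4]
grip_width: 0.0001
grasp_force: 4.4
```

Call:
step_arm(
  targets="-1 0.008 0 -0.0006 0 0 0; -1 0.016 0.001 -0.0006 0 0 0; -1 0.022 0.001 -0.0006 0 0 0; -1 0.022 0.001 -0.0006 0 0 0",
)

```text
clock: 5.87
eef_pos: [0.501, 0.0627, 0.082]
tool_rot: [0.685, 0.728, -0.003, -0.003]
ft_force: [0.9, 0.0, 7.4]
grip_width: -0.0001
grasp_force: 3.7
```

Call:
step_arm(
  targets="-1 0 0 0.012 0 0 0; -1 0 0 0.04 0 0 0; -1 -0.02 0 0.08 0 0 0; -1 -0.04 -0.002 0.08 0 0 0; -1 -0.04 -0.002 0.08 0 0 0; -1 -0.04 -0.002 0.08 0 0 0",
)

```text
clock: 6.37
eef_pos: [0.4783, 0.0615, 0.1204]
tool_rot: [0.685, 0.729, -0.005, -0.005]
ft_force: [0.7, 1.1, -0.4]
grip_width: -0.0003
grasp_force: 0.0
```

```bash
cat > v.py <<'E'
import sys,cv2
from h import *
b=bot.camera("scene")[155:225,275:350,::-1]
cv2.imwrite(f"pics/{sys.argv[1]}.png",cv2.resize(b,None,fx=7,fy=7,interpolation=cv2.INTER_CUBIC))
o=bot.get_obs();print(o["clock"],o["eef_pos"],o["ft_force"])
E
python3 v.py w1
```

```text
6.4167 [0.47852518 0.06148014 0.12012365] [ 0.9611836  -0.20810308  1.07513404]
```

View pics/w1.png

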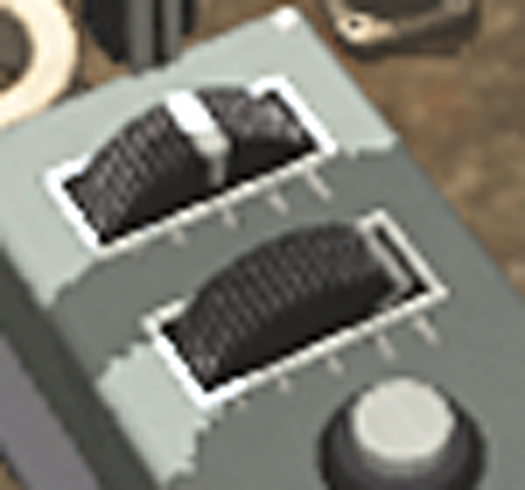

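The index bar at (215,140) is straight up at the second bar, so the left wheel is at 2. I'll repeat the same stroke once.

Call:
step_arm(
  targets="-1 0.006 0 -0.03 0 0 0; -1 0.006 0 -0.066 0 0 0; -1 0.006 0 -0.07 0 0 0; -1 0.006 0 -0.074 0 0 0; -1 0.006 0 -0.077 0 0 0; -1 0.006 0 -0.079 0 0 0; -1 0.006 0 -0.08 0 0 0; -1 0.006 0 -0.08 0 0 0",
)

```text
clock: 7.08
eef_pos: [0.4831, 0.0616, 0.0823]
tool_rot: [0.685, 0.728, -0.004, -0.003]
ft_force: [-1.9, -0.6, 8.2]
grip_width: 0.0002
grasp_force: 3.9
```

Call:
step_arm(
  targets="-1 0 0 -0.001 0 0 0; -1 0.006 0 -0.0015 0 0 0; -1 0.014 0.001 -0.0015 0 0 0; -1 0.022 0.001 -0.0015 0 0 0; -1 0.028 0.002 -0.0015 0 0 0; -1 0.034 0.002 -0.0015 0 0 0; -1 0.034 0.002 -0.0015 0 0 0",
)

```text
clock: 7.67
eef_pos: [0.5018, 0.0627, 0.0821]
tool_rot: [0.685, 0.728, -0.003, -0.002]
ft_force: [1.7, -0.1, 5.6]
grip_width: 0.0001
grasp_force: 3.3
```

Call:
step_arm(
  targets="-1 0 0 0.012 0 0 0; -1 0 0 0.04 0 0 0; -1 0 0 0.08 0 0 0; -1 0.006 -0.06 0.08 0 0 0; -1 0.006 -0.118 0.08 0 0 0; -1 0.006 -0.118 0.08 0 0 0; -1 0.006 -0.118 0.08 0 0 0; -1 0.006 -0.118 0.08 0 0 0",
)

```text
clock: 8.33
eef_pos: [0.5016, 0.0036, 0.1199]
tool_rot: [0.685, 0.728, -0.005, -0.005]
ft_force: [-0.6, 0.0, -1.0]
grip_width: 0.0002
grasp_force: 0.0
```

```bash
python3 v.py w2
```

```text
8.3833 [0.50155413 0.00396565 0.11978471] [-0.15062663  0.23520473  0.06093809]
```

View pics/w2.png

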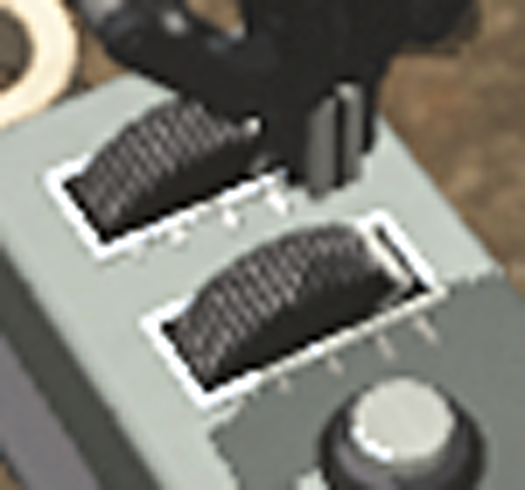

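The left index edge at (258,158) is now near bar 3. Next is the right wheel.

Call:
step_arm(
  targets="-1 0.006 0 -0.03 0 0 0; -1 0.006 0 -0.06 0 0 0; -1 0.006 0 -0.066 0 0 0; -1 0.006 0 -0.069 0 0 0; -1 0.006 0 -0.071 0 0 0; -1 0.006 0 -0.071 0 0 0",
)

```text
clock: 8.88
eef_pos: [0.505, 0.0039, 0.0847]
tool_rot: [0.685, 0.729, -0.005, -0.004]
ft_force: [-0.1, -0.4, -0.5]
grip_width: 0.0002
grasp_force: 0.0
```

Call:
step_arm(
  targets="-1 0 0 -0.001 0 0 0; -1 0 0 -0.002 0 0 0; -1 0 0 -0.003 0 0 0; -1 0 0 -0.003 0 0 0",
)

```text
clock: 9.22
eef_pos: [0.5054, 0.0036, 0.0835]
tool_rot: [0.685, 0.728, -0.004, -0.004]
ft_force: [-0.6, 1.4, 3.6]
grip_width: -0.0003
grasp_force: 1.7
```

Call:
step_arm(
  targets="-1 0 0 -0.002 0 0 0; -1 0 0 -0.003 0 0 0; -1 0 0 -0.004 0 0 0; -1 0 0 -0.004 0 0 0",
)

```text
clock: 9.55
eef_pos: [0.5059, 0.0036, 0.0823]
tool_rot: [0.685, 0.728, -0.004, -0.004]
ft_force: [-2.1, 0.8, 8.7]
grip_width: 0.0006
grasp_force: 4.6
```

Now I'll draw about 19 mm towards the robot.

Call:
step_arm(
  targets="-1 -0.006 0 -0.001 0 0 0; -1 -0.014 -0.001 -0.001 0 0 0; -1 -0.022 -0.001 -0.001 0 0 0; -1 -0.03 -0.002 -0.001 0 0 0; -1 -0.038 -0.002 -0.001 0 0 0; -1 -0.038 -0.002 -0.001 0 0 0",
)

```text
clock: 10.05
eef_pos: [0.4882, 0.0026, 0.0827]
tool_rot: [0.685, 0.728, -0.002, -0.002]
ft_force: [0.2, 1.3, 10.5]
grip_width: 0.0002
grasp_force: 5.2
```

Call:
step_arm(
  targets="-1 0 0 0.012 0 0 0; -1 0 0 0.04 0 0 0; -1 0.02 0 0.07 0 0 0; -1 0.038 0.002 0.07 0 0 0; -1 0.038 0.002 0.07 0 0 0; -1 0.038 0.002 0.07 0 0 0",
)

```text
clock: 10.55
eef_pos: [0.5045, 0.0035, 0.1143]
tool_rot: [0.685, 0.728, -0.005, -0.005]
ft_force: [0.2, 0.6, 0.1]
grip_width: -0.0001
grasp_force: 0.0
```

```bash
python3 v.py w3
```

```text
10.6 [0.50372221 0.00348601 0.11394669] [-0.27473781 -0.11705397  0.26736548]
```

View pics/w3.png

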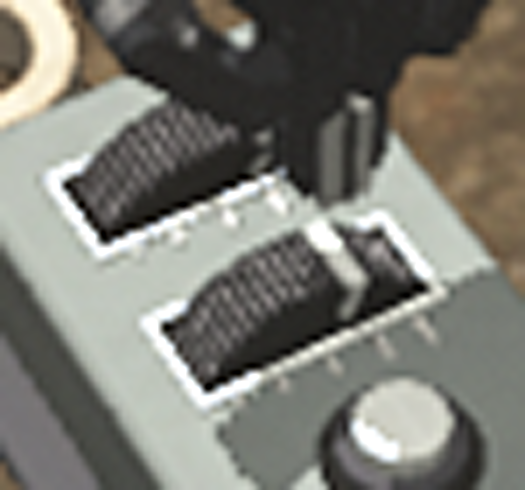

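One click: the right wheel is at 3, with its index at (335,255). Two more strokes to go.

Call:
step_arm(
  targets="-1 0 0 -0.03 0 0 0; -1 0 0 -0.056 0 0 0; -1 0 0 -0.06 0 0 0; -1 0 0 -0.064 0 0 0; -1 0 0 -0.067 0 0 0; -1 0 0 -0.069 0 0 0; -1 0 0 -0.07 0 0 0; -1 0 0 -0.07 0 0 0",
)

```text
clock: 11.27
eef_pos: [0.506, 0.0036, 0.082]
tool_rot: [0.685, 0.728, -0.004, -0.003]
ft_force: [-0.2, 0.5, 10.6]
grip_width: -0.0001
grasp_force: 5.1
```

Call:
step_arm(
  targets="-1 -0.006 0 0 0 0 0; -1 -0.014 -0.001 0 0 0 0; -1 -0.022 -0.001 0 0 0 0; -1 -0.03 -0.002 0 0 0 0; -1 -0.038 -0.002 0 0 0 0; -1 -0.038 -0.002 0 0 0 0",
)

```text
clock: 11.77
eef_pos: [0.4873, 0.0025, 0.0826]
tool_rot: [0.685, 0.728, -0.003, -0.003]
ft_force: [0.8, -0.2, 10.6]
grip_width: 0.0002
grasp_force: 5.5
```

Call:
step_arm(
  targets="-1 0 0 0.012 0 0 0; -1 0 0 0.04 0 0 0; -1 0.02 0 0.07 0 0 0; -1 0.038 0.002 0.07 0 0 0; -1 0.038 0.002 0.07 0 0 0; -1 0.038 0.002 0.07 0 0 0",
)

```text
clock: 12.27
eef_pos: [0.5043, 0.0035, 0.1143]
tool_rot: [0.685, 0.729, -0.005, -0.005]
ft_force: [-0.5, -0.4, 0.1]
grip_width: 0.0003
grasp_force: 0.0
```

```bash
python3 v.py w4; python3 - <<'E'
import cv2,numpy as np
for n in("w3","w4"):
    a=cv2.imread(f"pics/{n}.png",0)
    # walk along the rim's crown arc of the right wheel
    print(n,[int(a[y-6:y+7,x-6:x+7].mean()) for x,y in((195,310),(215,285),(240,265),(265,250),(295,243),(320,240),(345,245))])
E
```

```text
12.3167 [0.50353983 0.00353237 0.11391945] [ 0.50555643  0.19189292 -0.5646703 ]
w3 [77, 80, 91, 103, 77, 250, 135]
w4 [77, 79, 86, 211, 149, 97, 87]
```

Call:
step_arm(
  targets="-1 0 0 -0.03 0 0 0; -1 0 0 -0.056 0 0 0; -1 0 0 -0.06 0 0 0; -1 0 0 -0.064 0 0 0; -1 0 0 -0.067 0 0 0; -1 0 0 -0.069 0 0 0; -1 0 0 -0.07 0 0 0; -1 0 0 -0.07 0 0 0",
)

```text
clock: 12.98
eef_pos: [0.506, 0.0036, 0.0821]
tool_rot: [0.685, 0.729, -0.004, -0.003]
ft_force: [-0.3, 0.3, 9.9]
grip_width: 0.0
grasp_force: 5.0
```

Call:
step_arm(
  targets="-1 -0.006 0 0 0 0 0; -1 -0.014 -0.001 0 0 0 0; -1 -0.022 -0.001 0 0 0 0; -1 -0.03 -0.002 0 0 0 0; -1 -0.038 -0.002 0 0 0 0; -1 -0.038 -0.002 0 0 0 0",
)

```text
clock: 13.48
eef_pos: [0.4873, 0.0025, 0.0826]
tool_rot: [0.685, 0.728, -0.003, -0.003]
ft_force: [0.7, 1.1, 11.2]
grip_width: 0.0003
grasp_force: 5.5
```

Call:
step_arm(
  targets="-1 0 0 0.012 0 0 0; -1 0 0 0.04 0 0 0; -1 0 -0.05 0.08 0 0 0; -1 0.02 -0.116 0.08 0 0 0; -1 0.02 -0.116 0.08 0 0 0; -1 0.02 -0.116 0.08 0 0 0; -1 0.02 -0.116 0.08 0 0 0; -1 0.02 -0.116 0.08 0 0 0",
)

```text
clock: 14.15
eef_pos: [0.4945, -0.0548, 0.1195]
tool_rot: [0.685, 0.729, -0.006, -0.006]
ft_force: [0.3, -0.3, -0.4]
grip_width: 0.0001
grasp_force: 0.0
```

```bash
python3 v.py w5; python3 - <<'E'
from h import *
import cv2
b=bot.camera("scene")[150:250,265:365,::-1];t=bot.camera("top")[170:265,250:380,::-1]
cv2.imwrite("pics/w6.png",np.hstack([cv2.resize(b,(400,400),interpolation=cv2.INTER_CUBIC),cv2.resize(t,(400,400),interpolation=cv2.INTER_CUBIC)]))
E
```

```text
14.2 [ 0.49470024 -0.05466486  0.11956684] [ 0.42328613  0.77272837 -0.42840871]
```

View pics/w6.png

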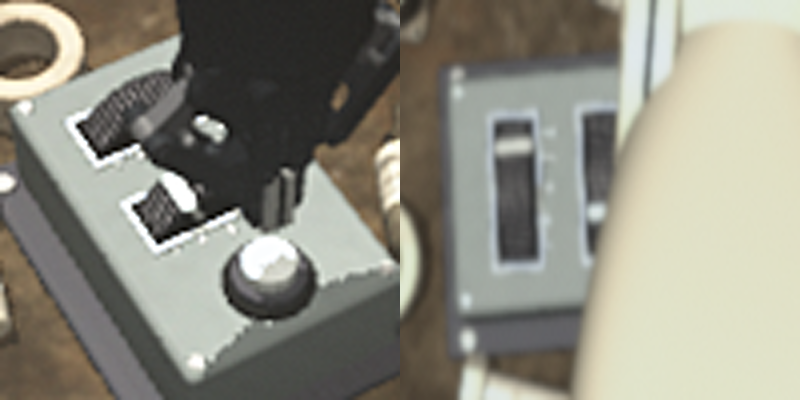

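In the top part the left index is at (515,148), near bar 3 (row 160). The right index at (595,212) is near bar 1. I'll check both sub-pixel against predicted projections before pressing.

```bash
cp pics/top0.png /tmp/t0.png; python3 - <<'E'
from h import *
import cv2
def proj(p):
    c=bot.camera_info("top");f=200/np.tan(np.radians(c["vertical_fov"]/2));P=c["pose"]
    q=P[:3,:3].T@(np.array(p)-P[:3,3]);return c["cx"]+f*q[0]/-q[2],c["cy"]-f*q[1]/-q[2]
def idx(c,th,ztop):
    a=th-.8;u=np.array([.998,.061]);xy=np.array(c)+u*.038*np.sin(a);return proj([*xy,ztop-.038+.038*np.cos(a)])
now=bot.camera("top").mean(2);old=cv2.imread("/tmp/t0.png").mean(2)
L=(.4915,.062);R=(.4945,.003)
def row(im,u,lo,hi,n):
    p=im[lo:hi,int(round(u))-n:int(round(u))+n+1].mean(1);w=np.clip(p-np.median(p)-20,0,None);print(p.astype(int));return lo+(w*np.arange(hi-lo)).sum()/w.sum()
print("old L meas",row(old,287.5,199,232,2),"old R",row(old,315.5,196,228,2),"pred L1",idx(L,.4,.0835),"pred R4",idx(R,1.6,.0842))
print("now L",row(now,287,199,231,2),"pred L2.5,3,3.5",[idx(L,t,.0835) for t in(1,1.2,1.4)])
print("now R",row(now,314,200,229,1),"pred R.5,1,1.5",[idx(R,t,.0842) for t in(.2,.4,.6)])
E
```

```text
[101  90  85  85  90  87  83  87  84  84  85  87  91  94  98  99 101 101
 102 122 179 230 243 239 210 142  96  83  85  81  79  85 110]
[160 132 167 191 170 123  96  87  85  89  89  94  93  96  99 105 107 112
 110 111 106 104  97  93  87  86  83  82  81  84  89  84]
old L meas 221.22403374757724 old R 198.40037950664137 pred L1 (np.float64(286.8720527661612), np.float64(220.37011356647392)) pred R4 (np.float64(315.3391053104402), np.float64(198.34856060069262))
[ 84  80  90 129 180 206 192 143  93  77  75  76  79  83  86  87  87  87
  85  83  78  76  71  70  69  70  70  69  72  69  67  69]
now L 204.11797164874892 pred L2.5,3,3.5 [(np.float64(286.1731757106203), np.float64(209.05209588524463)), (np.float64(286.0447804471629), np.float64(205.58428243959295)), (np.float64(285.979408204289), np.float64(202.52783070200664))]
[ 78  71  69  75  73  71  73  76  83  85  91  94 100  97  98  95  98 115
 164 208 216 197 149 104  92  96 103 112 118]
now R 219.9368977308051 pred R.5,1,1.5 [(np.float64(316.892928847295), np.float64(222.19693368776495)), (np.float64(316.6661486202604), np.float64(218.67298466438962)), (np.float64(316.4232477718468), np.float64(214.91496451442868))]
```

Call:
step_arm(
  targets="-1 0 -0.08 0.08 0 0 0; -1 0 -0.16 0.16 0 0 0; -1 0 -0.2 0.2 0 0 0; -1 0 -0.2 0.2 0 0 0; -1 0 -0.2 0.2 0 0 0; -1 0 -0.2 0.2 0 0 0; -1 0 -0.2 0.2 0 0 0",
)

```text
clock: 14.93
eef_pos: [0.4949, -0.1545, 0.219]
tool_rot: [0.685, 0.729, -0.005, -0.006]
ft_force: [0.3, 0.3, -0.2]
grip_width: 0.0002
grasp_force: 0.0
```

```bash
cat > rim.py <<'E'
from h import *
import cv2
def unroll(im,cam,c,ztop,ths):
    i=bot.camera_info(cam);f=200/np.tan(np.radians(i["vertical_fov"]/2));P=i["pose"]
    u=np.array([.998,.061,0]);v=np.array([-.061,.998,0]);out=[]
    for th in ths:
        a=th-.8;p=np.array([*c,ztop-.038])+.038*(u*np.sin(a)+np.array([0,0,np.cos(a)]))
        q=(np.array([p+v*s for s in np.linspace(-.007,.007,7)])-P[:3,3])@P[:3,:3]
        m=np.stack([i["cx"]-f*q[:,0]/q[:,2],i["cy"]+f*q[:,1]/q[:,2]],1).astype(np.float32)
        out.append(cv2.remap(im,m[:,:1],m[:,1:],cv2.INTER_LINEAR).mean())
    return np.array(out)
ths=np.arange(-.05,1.7,.02)
def peak(im,cam,w):
    r=unroll(im,cam,*w,ths);k=r.argmax();s=slice(max(k-8,0),k+9);y=np.clip(r[s]-np.median(r)-20,0,None)
    return round(float((y*ths[s]).sum()/y.sum()),3),int(r.max())
L=((.4915,.062),.0835);R=((.4945,.003),.0842)
def load(n):
    a=cv2.imread(f"pics/{n}.png",0).astype(np.float32)
    if n[0]=="w":
        b=np.zeros((400,640),np.float32);b[155:225,275:350]=cv2.resize(a,(75,70),interpolation=cv2.INTER_AREA);a=b
    return a
cv2.imwrite("pics/scene9.png",bot.camera("scene")[:,:,::-1]);cv2.imwrite("pics/top9.png",bot.camera("top")[:,:,::-1])
for n in("scene0","w1","w3","w4","scene9","top0","top9"):
    print(n,*[(k,peak(load(n),"top" if n[0]=="t" else "scene",w)) for k,w in(("L",L),("R",R))])
E
python3 rim.py
```

```text
scene0 ('L', (0.408, 255)) ('R', (1.619, 229))
w1 ('L', (0.873, 247)) ('R', (1.621, 146))
w3 ('L', (0.511, 104)) ('R', (1.176, 224))
w4 ('L', (0.51, 104)) ('R', (0.814, 253))
scene9 ('L', (1.218, 254)) ('R', (0.406, 255))
top0 ('L', (0.347, 242)) ('R', (1.547, 190))
top9 ('L', (1.144, 206)) ('R', (0.343, 213))
```

Both cameras agree on left 1.2 and right 0.4. Now I'll press the load key.

Call:
step_arm(
  targets="-1 0.006 0.08 0 0 0 0; -1 0.006 0.16 0 0 0 0; -1 0.006 0.203 -0.06 0 0 0; -1 0.006 0.203 -0.14 0 0 0; -1 0.006 0.203 -0.22 0 0 0; -1 0.006 0.203 -0.24 0 0 0; -1 0.006 0.203 -0.24 0 0 0; -1 0.006 0.203 -0.24 0 0 0",
)

```text
clock: 15.7
eef_pos: [0.4985, -0.0536, 0.1004]
tool_rot: [0.685, 0.729, -0.005, -0.005]
ft_force: [-0.0, 0.8, 0.5]
grip_width: -0.0001
grasp_force: 0.0
```

Call:
step_arm(
  targets="-1 0 0 -0.008 0 0 0; -1 0 0 -0.014 0 0 0; -1 0 0 -0.018 0 0 0; -1 0 0 -0.02 0 0 0; -1 0 0 -0.02 0 0 0",
)

```text
clock: 16.12
eef_pos: [0.499, -0.0542, 0.0907]
tool_rot: [0.685, 0.728, -0.005, -0.004]
ft_force: [-0.7, 0.1, 0.2]
grip_width: -0.0001
grasp_force: 0.0
```

Call:
step_arm(
  targets="-1 0 0 -0.003 0 0 0; -1 0 0 -0.006 0 0 0; -1 0 0 -0.008 0 0 0; -1 0 0 -0.008 0 0 0",
)

```text
clock: 16.45
eef_pos: [0.4985, -0.054, 0.086]
tool_rot: [0.685, 0.728, -0.005, -0.005]
ft_force: [0.6, 0.9, 0.1]
grip_width: 0.0004
grasp_force: 0.0
```

Call:
step_arm(
  targets="-1 0 0 -0.002 0 0 0; -1 0 0 -0.004 0 0 0; -1 0 0 -0.006 0 0 0; -1 0 0 -0.006 0 0 0",
)

```text
clock: 16.78
eef_pos: [0.4988, -0.054, 0.0832]
tool_rot: [0.685, 0.729, -0.005, -0.004]
ft_force: [0.1, 0.4, 1.1]
grip_width: 0.0001
grasp_force: 0.4
```

Call:
step_arm(
  targets="-1 0 0 -0.002 0 0 0; -1 0 0 -0.004 0 0 0; -1 0 0 -0.006 0 0 0; -1 0 0 -0.006 0 0 0",
)

```text
clock: 17.12
eef_pos: [0.4988, -0.054, 0.0803]
tool_rot: [0.685, 0.728, -0.005, -0.004]
ft_force: [0.0, -0.1, 2.6]
grip_width: -0.0002
grasp_force: 1.3
```

Call:
step_arm(
  targets="-1 0 0 -0.002 0 0 0; -1 0 0 -0.004 0 0 0; -1 0 0 -0.004 0 0 0; -1 0 0 -0.004 0 0 0",
)

```text
clock: 17.45
eef_pos: [0.4988, -0.054, 0.0784]
tool_rot: [0.685, 0.728, -0.005, -0.004]
ft_force: [-0.8, 0.3, 4.6]
grip_width: -0.0002
grasp_force: 1.9
```

Call:
step_arm(
  targets="-1 0 0 -0.002 0 0 0; -1 0 0 -0.004 0 0 0; -1 0 0 -0.004 0 0 0; -1 0 0 -0.004 0 0 0",
)

```text
clock: 17.78
eef_pos: [0.4989, -0.054, 0.0765]
tool_rot: [0.685, 0.728, -0.005, -0.004]
ft_force: [-1.0, 0.6, 5.9]
grip_width: 0.0001
grasp_force: 2.8
```

Call:
step_arm(
  targets="-1 0 0 -0.002 0 0 0; -1 0 0 -0.004 0 0 0; -1 0 0 -0.004 0 0 0; -1 0 0 -0.004 0 0 0",
)

```text
clock: 18.12
eef_pos: [0.4989, -0.054, 0.0751]
tool_rot: [0.685, 0.728, -0.005, -0.004]
ft_force: [-1.9, 0.8, 10.7]
grip_width: 0.0
grasp_force: 5.0
```

10.7 N on the stiff slope means the key has bottomed. I'll hold it briefly, then release.

Call:
step_arm(
  targets="-1 0 0 0 0 0 0; -1 0 0 0 0 0 0; -1 0 0 0.01 0 0 0; -1 0 0 0.03 0 0 0; -1 0 0 0.08 0 0 0; -1 0 -0.06 0.16 0 0 0; -1 0 -0.14 0.24 0 0 0; -1 0 -0.2 0.28 0 0 0; -1 0 -0.2 0.28 0 0 0; -1 0 -0.2 0.28 0 0 0",
)

```text
clock: 18.95
eef_pos: [0.5004, -0.1574, 0.2177]
tool_rot: [0.687, 0.727, -0.004, -0.001]
ft_force: [-0.9, -0.1, -0.2]
grip_width: -0.0002
grasp_force: 0.0
```

```bash
python3 rim.py | grep 9; python3 - <<'E'
from h import *
import cv2
cv2.imwrite("pics/f.png",cv2.resize(cv2.imread("pics/scene9.png")[130:290,230:400],None,fx=3.5,fy=3.5,interpolation=cv2.INTER_CUBIC))
o=bot.get_obs();print(o["clock"],o["eef_pos"],o["ft_force"])
E
```

```text
scene0 ('L', (0.408, 255)) ('R', (1.619, 229))
scene9 ('L', (1.218, 254)) ('R', (0.406, 255))
top0 ('L', (0.347, 242)) ('R', (1.547, 190))
top9 ('L', (1.144, 205)) ('R', (0.343, 213))
19.05 [ 0.49840854 -0.15420357  0.21402504] [ 0.45684246  0.16788523 -0.65315423]
```

View pics/f.png

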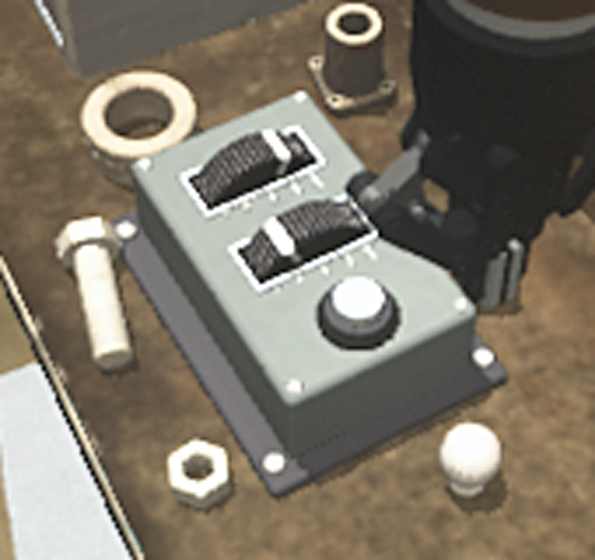

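The left index (278,150) is at 3, the right index (278,240) is at 1, the key at (360,300) is up, the loose parts are undisturbed and the arm is clear.

```bash
python3 -c "
from workcell import bot
print(bot.job_done())"
```

```text
the job is handed in; nothing more can be done
None
```

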